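# Lift the spacer blocks out of the nest on the lifting key

### The job

Take the lifting key out of its holder, work its foot down through the slots of all three spacer blocks in the red nest without forcing it, give it a quarter-turn under the stack and lift the three out together. Then set the stack down gently, level and square across the two bars of the open cradle, and leave the key standing locked in it. Do not touch the blocks with the fingers, and leave the bowl, the dust cap and the screwdriver where they are.

Things in the scene. Friction and masses are not known exactly. Their poses are not given: they have to be found in the camera images.
- key_grip (a point): Centre of the lifting key's black handle, key upright in its holder (z up, about 0.2 kg). Handle: flat-sided block 46 mm long (x), 16 mm thick (y), 40 mm high; grip across the 16 mm. This point is 78 mm above the foot's underside. Below the handle: neck 12 mm diameter, steel collar 26 mm diameter (51 to 45 mm above the foot's underside), round shank 9 mm diameter, foot.
- key_foot (a point): Centre of the underside of the key's foot, on the key's axis, 78 mm below key_grip. The foot is a round-ended steel bar 27 mm long (key x, as the handle), 9 mm wide (y), 9 mm high, its lowest 3 mm tapering in by 1.2 mm all round. 36 mm of shank lie between the foot's upper face and the collar: 6 mm more than the three blocks are thick.
- holder: Fixed grey aluminium block 74 mm (x) by 52 mm (y) by 48 mm high, origin at the centre of its underside. A through slot 34 by 14 mm runs along its x; the key stands in it, collar on the top face, foot along the slot and 3 mm above the work surface. The key is drawn straight up.
- top_block_centre (a point): Centre of the uppermost of three equal aluminium spacer blocks lying flat on each other in the nest, each 76 mm long (x), 38 mm wide (y), 10 mm thick (z up), about 65 g, with a round-ended slot 32 (x) by 12 mm (y) through its centre. This point is mid-slot, 5 mm below the top face, which is 58 mm above the work surface at the start.
- stack_low (a point): Point of the nest (not of the blocks) on its centre axis, 28 mm above the work surface, the height of the lowest block's underside; axes as the nest. The two lower blocks are not measured. Neighbouring blocks are out of line by 3 to 8 mm, either way, along nest y (lengthwise within 2 mm), so the lower slots must be found by feel; a block slides along when the foot in its slot moves sideways.
- nest: Fixed nest, origin on the work surface under its centre. Two dark-red rails along y, 30 mm wide, 40 mm apart, 28 mm high, carry the stack; below it is free space. Lips (x = +-40 mm) and aluminium guide plates (y = +-23 mm), 54 mm high, bound it: a block is at most 4 mm off centre in y, 2 mm in x. Pressing nest or stack with more than 40 N is forcing it. Collar on stack: foot free to turn below.
- cradle: Fixed open cradle, origin on the work surface under its centre. On a 6 mm base plate two aluminium bars run along y, each 24 mm wide, 110 mm long, centred at x = +-34 mm (44 mm gap), tops 28 mm above the work surface. The stack belongs across both bars at the middle, blocks lengthwise along the cradle's x, the foot hanging in the gap. Not to be pressed with more than 40 N.
- bowl: Bystander: loose steel parts bowl, 84 mm across, 30 mm high. Origin at the centre of its underside.
- dust_cap: Bystander: loose black plastic connector cap, 26 mm across, 28 mm high, standing. Origin at the centre of its underside.
- driver: Bystander: loose screwdriver, black handle, 190 mm long, 26 mm thick, lying along its x. Origin under its middle.

How it is judged:
By the outcome, as a careful person would: the job done as asked, in the order asked, and still so for the second after the job is handed in, with the robot touching nothing.
It also fails if it takes over 72 s, if anything falls off the work surface, if the arm or the gripper's body presses on something with over 40 N, if the wrist force passes 120 N, or if a joint passes its speed limit or range.

### The arm

A 6-joint arm with a two-finger parallel gripper is mounted at the origin on the work surface. World frame = base frame: x ahead of the robot, y to its left, z up, the work surface at z = 0. Lengths are in m, angles in degrees, forces in N, time in s.
With the tool pointing down it reaches from about 0.375 to 0.9 m from the base axis. Payload 3.1 kg.
Tool frame: the origin (TCP) lies on the centre line of the jaws, within the pads' length; the fingertips stand 25 mm ahead of it and the grasp point (between the pads) lies 6 mm ahead of it; z points along the fingers, y is the line along which they close (so a half turn about z gives the same grasp; the last joint's range is limited). The gripper opens to 87 mm and grips with 3 to 60 N. Pads are 19 mm wide; open, the fingers measure 117 mm over their backs; the gripper's body (75 mm by 190 mm) begins 51 mm behind the grasp point.
Start: joints at [-82.248, 30.224, 82.088, -0, 67.689, -10.227], TCP at [0.193, -0.594, 0.248] pointing down, gripper open.
Joint ranges: [-176.69, 176.69], [-43.24, 126.21], [12.49, 139.97], [-82, 262], [0, 151.66], [-163.58, 163.58]. Speed limits (degrees/s): [159.86, 159.86, 180, 180, 180, 180].

### API

Orientations are given as a 3x3 rotation matrix whose columns are the frame's x, y, z axes.
In Python, from rig import * gives the robot as it stands.
- The arm moves only by the tool step_arm, never from a script. Its argument "steps" is a list of rows, each a list of 7 numbers: the shift along the tool's x, y, z normalised to -1 to 1, where 1 is 0.3 m, then the turn, a rotation vector about the tool's x, y, z normalised to -1 to 1, where 1 is 45 degrees, then the gripper's target within -1 to 1 (shut at 1, half-way at 0, fully open at -1). A call has 1 to 8 rows; each row is the pose to reach, as a shift and turn from the pose commanded when the call began, along the tool's axes at that moment; what a row does not reach only later rows make up. A row lasts 1/12 s, in which the tool goes at most 41.7 mm and 7.16 degrees, less where a joint would pass 70% of its speed; a pose out of reach is approached as far as the arm can. A call with a number of a shift or a turn outside -1 to 1 is refused whole. A call with a gripper value outside its range is refused whole. The fingers move at their own pace and stop on an object; the grip force is fixed at half the most. Time passes only in rows, so rows that repeat a pose let the fingers close. It gives the time, the measured TCP pose, the force, the opening and the grip force at its end, in the units of the state.
- read_state(): the state, without advancing time (a new reading comes with each control period).
- capture(name): name is "scene" or "top" or "wrist"; returns a dict with "image" (480x640x3 uint8, red, green, blue), "vertical_fov" (degrees; the focal length in pixels is half the picture's height over the tangent of half this angle, whatever the lens; pixels are square), "cx", "cy" (the principal point, pixels), "world_from_camera" (4x4, takes a point from camera to world coordinates); the wrist camera has in their place "T_tool_cam" (4x4, takes a point from camera to tool coordinates, whose origin is the TCP and whose axes are the flange's). Camera axes: x right, y down, z forward; pixel columns grow to the right and rows downward; lengths in m; the calibration is good to about 2 mm. A picture is of the moment at which its call begins: read the wrist's pose just before it. There is no depth.
- hand_in(): hands the job in; it is judged then, once.
The state is a dict: "time_s": time; "joint_positions": joint angles; "qvel": joint speeds; "tau": joint torques, N m; "position": TCP position; "tcp_rot": TCP orientation; "force": force on the tool from outside, world axes, zero at the start; "moment": the same for the moment, N m; "opening": opening from 0.0 (shut) to 1.0 (fully open); "grasp_force": force on a finger pad.
Only numpy, scipy, OpenCV 4.12 (cv2) and the standard library are available. Lean on these libraries where they do the work, as an engineer would, in place of code of your own. Each camera call takes 0.05 s, during which the arm holds its last target. There are 200 camera calls.

## Working session

There is one attempt and no reset: what is moved stays moved. The work goes in short steps, Python scripts to look and compute and a tool call to move; the robot and the scene stay as the last step left them, time stands still between calls to the robot, and variables do not carry over. Pictures are saved under pics/ and viewed, at most 12 in all, crops included, and the job is handed in when it is done.

Besides the shell and the picture viewer there is one more tool, called after "Emit:" as name(argument=value, ...), one argument or row to a line, values as JSON. step_arm: Moves the arm, as the interface text tells. Scaled input: -1 to 1 covers 0.3 m each way for a shift and 45 degrees each way for a turn. Its arguments: {"type":"object","properties":{"steps":{"type":"array"}},"required":["steps"]}

```bash
ls; mkdir -p pics; python3 - <<'E'
from rig import *
import cv2,numpy as np
s=read_state();print(s)
for n in ("scene","top"):
    c=capture(n);cv2.imwrite(f"pics/{n}0.png",c["image"][:,:,::-1]);print(n,c["vertical_fov"],c["cx"],c["cy"],c["world_from_camera"])
c=capture("wrist");cv2.imwrite("pics/wrist0.png",c["image"][:,:,::-1]);print(c["vertical_fov"],c["cx"],c["cy"],c["T_tool_cam"])
E
```

```text
pics
{'time_s': 0.0, 'joint_positions': array([-8.22510817e+01,  3.02765055e+01,  8.21562247e+01, -1.51625465e-04,
        6.76877510e+01, -1.02271923e+01]), 'qvel': array([0.07578123, 0.05820387, 0.16333872, 0.0275666 , 0.07222981,
       0.01571399]), 'tau': array([ 6.29163223e-04, -4.40040779e+01, -1.76596177e+01,  6.33814163e-02,
        5.83352835e-02, -1.70624321e-04]), 'position': array([ 0.19282438, -0.5938067 ,  0.24659884]), 'tcp_rot': array([[ 9.51185020e-01,  3.08621088e-01, -2.85950112e-04],
       [ 3.08620998e-01, -9.51182811e-01,  2.08326102e-03],
       [ 3.70947452e-04, -2.06981688e-03, -9.99997789e-01]]), 'force': array([-0.15158773,  0.18593656, -0.24834383]), 'moment': array([ 0.01964973, -0.01831211, -0.01017829]), 'grasp_force': 0.0, 'opening': 0.9974193302222716}
scene 45.62492030079725 312.99275335628266 233.9160711387453 [[ 0.8740974   0.34743818 -0.33947084  0.8994343 ]
 [ 0.48562328 -0.60903733  0.62709135 -0.52252951]
 [ 0.01112506 -0.71299386 -0.70108201  0.67620404]
 [ 0.          0.          0.          1.        ]]
top 42.422942773286486 312.008251318086 231.0294006386661 [[-0.02290017 -0.97383293  0.22610841  0.38800629]
 [-0.99973617  0.02190352 -0.00691597  0.01476692]
 [ 0.00178243 -0.22620714 -0.97407759  1.0405245 ]
 [ 0.          0.          0.          1.        ]]
60.764626839949145 309.23001742116276 238.45671339146946 [[ 1.29262039e-03 -9.65716128e-01 -2.59597168e-01  7.11270180e-02]
 [ 9.99999073e-01  1.35923776e-03 -7.71142250e-05 -7.42963536e-05]
 [ 4.27324723e-04 -2.59596828e-01  9.65716990e-01 -1.36606852e-01]
 [ 0.00000000e+00  0.00000000e+00  0.00000000e+00  1.00000000e+00]]
```

View pics/top0.png

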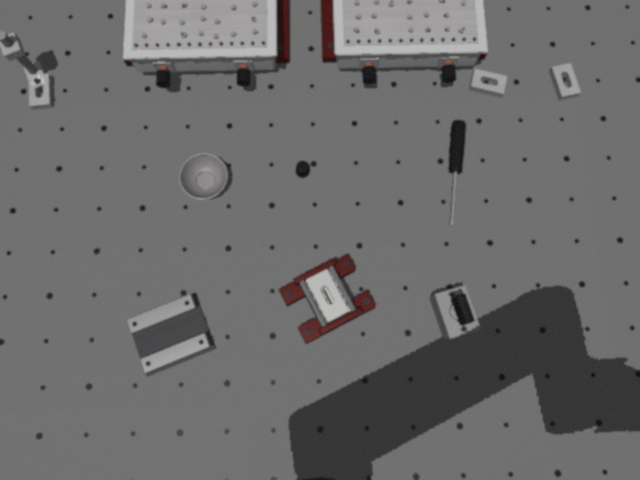

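View pics/scene0.png

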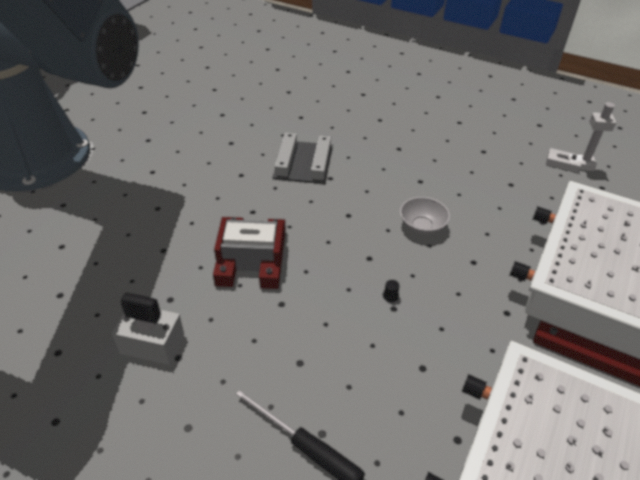

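The top view shows the holder and key at (457,310), nest and stack at (328,296) and cradle at (170,333). The scene view agrees, with the key handle at (140,306), the top block at (250,233) and the cradle at (304,157). Next I'll locate them roughly.

```bash
cat > h.py <<'E'
from rig import *
import cv2,numpy as np
def ray(c,uv,T=None):
    T=np.array(c["world_from_camera"]) if T is None else T
    f=240/np.tan(np.radians(c["vertical_fov"])/2)
    d=np.array([(uv[0]-c["cx"])/f,(uv[1]-c["cy"])/f,1.])
    return T[:3,3],T[:3,:3]@d
def onz(c,uv,z,T=None):
    o,d=ray(c,uv,T);return o+d*(z-o[2])/d[2]
def tcpT(s):
    T=np.eye(4);T[:3,:3]=s["tcp_rot"];T[:3,3]=s["position"];return T
def wrist(name=None):
    s=read_state();c=capture("wrist")
    if name: cv2.imwrite(f"pics/{name}.png",c["image"][:,:,::-1])
    return s,c,tcpT(s)@np.array(c["T_tool_cam"])
def bright(img,lo,hi=255):
    g=cv2.cvtColor(img,cv2.COLOR_RGB2GRAY)
    return cv2.inRange(g,lo,hi)
E
python3 - <<'E'
from h import *
c=capture("top");im=c["image"]
g=cv2.cvtColor(im,cv2.COLOR_RGB2GRAY)
def rects(lo,hi,z,roi,minA=80):
    x0,y0,x1,y1=roi
    m=np.zeros_like(g);m[y0:y1,x0:x1]=cv2.inRange(g,lo,hi)[y0:y1,x0:x1]
    for k in cv2.findContours(m,0,2)[0]:
        if cv2.contourArea(k)<minA: continue
        b=cv2.boxPoints(cv2.minAreaRect(k));w=np.array([onz(c,p,z)[:2] for p in b])
        e=w[1]-w[0],w[2]-w[1]
        l=max(e,key=np.linalg.norm)
        print(roi,w.mean(0).round(4),[round(np.linalg.norm(q),4) for q in e],"long ang",round(np.degrees(np.arctan2(l[1],l[0]))%180,1))
print("block");rects(170,255,.058,(290,250,370,340))
print("holder");rects(140,255,.048,(425,275,490,345))
print("handle");rects(0,45,.098,(440,280,480,330))
print("cradle");rects(150,255,.028,(115,280,225,380))
E
```

```text
block
(290, 250, 370, 340) [ 0.5111 -0.0133] [np.float64(0.0376), np.float64(0.0741)] long ang 27.4
holder
(425, 275, 490, 345) [ 0.4778 -0.2077] [np.float64(0.0191), np.float64(0.0701)] long ang 14.5
handle
(440, 280, 480, 330) [ 0.4832 -0.2162] [np.float64(0.021), np.float64(0.0485)] long ang 15.2
cradle
(115, 280, 225, 380) [0.4272 0.2336] [np.float64(0.107), np.float64(0.0201)] long ang 111.0
(115, 280, 225, 380) [0.4906 0.258 ] [np.float64(0.1061), np.float64(0.0186)] long ang 111.4
```

View pics/wrist0.png

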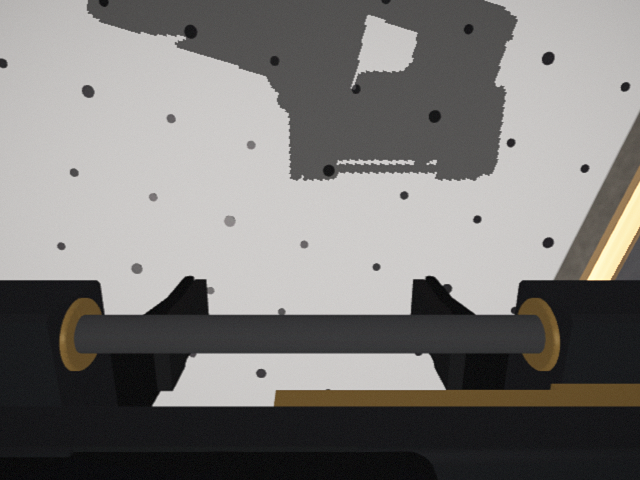

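The wrist view shows the bare table with the fingers along the bottom, so image-up is tool +x. I'll move to look at the holder from behind.

Emit:
step_arm(
  steps=[
    [0.98, -0.91, 0, 0, 0, 0.067, -1],
    [0.98, -0.91, 0, 0, 0, 0.067, -1],
    [0.98, -0.91, 0, 0, 0, 0.067, -1],
    [0.98, -0.91, 0, 0, 0, 0.067, -1],
    [0.98, -0.91, 0, 0, 0, 0.067, -1],
    [0.98, -0.91, 0, 0, 0, 0.067, -1],
    [0.98, -0.91, 0, 0, 0, 0.067, -1],
    [0.98, -0.91, 0, 0, 0, 0.067, -1],
  ],
)

```text
time_s: 0.87
position: [0.3558, -0.3014, 0.2476]
tcp_rot: [[0.966, 0.258, 0.0], [0.258, -0.966, 0.0], [0.0, -0.0, -1.0]]
force: [0.7, -1.5, -0.2]
opening: 0.999
grasp_force: 0.0
```

Emit:
step_arm(
  steps=[
    [0.21, -0.16, 0, 0, 0, 0, -1],
    [0.21, -0.16, 0, 0, 0, 0, -1],
    [0.21, -0.16, 0, 0, 0, 0, -1],
    [0.21, -0.16, 0, 0, 0, 0, -1],
  ],
)

```text
time_s: 1.2
position: [0.4045, -0.239, 0.2476]
tcp_rot: [[0.965, 0.263, -0.0], [0.263, -0.965, -0.0], [-0.0, 0.0, -1.0]]
force: [0.2, -0.7, -0.9]
opening: 0.998
grasp_force: 0.0
```

```bash
python3 - <<'E'
from h import *
s,c,T=wrist("w1");print(s["position"],s["force"],np.abs(s["qvel"]).max())
E
```

```text
[ 0.40451776 -0.23895829  0.24757742] [ 0.19004025 -0.70593476 -0.91984249] 3.56775734314383
```

View pics/w1.png

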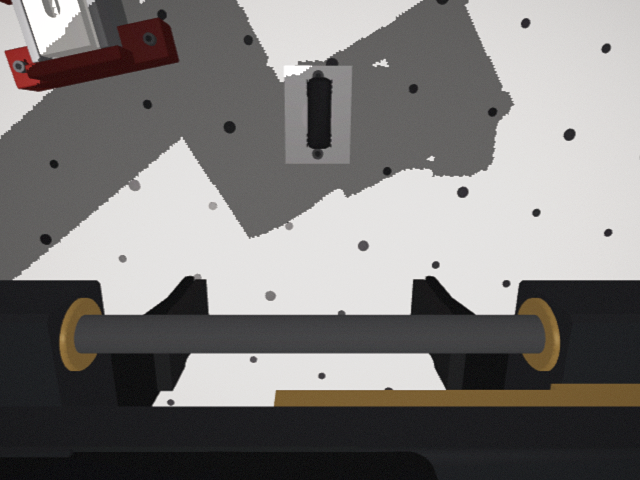

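The holder is at cols 285–352, rows 66–164, and the black handle at cols 306–332, rows 78–149. The handle is nearly aligned with the tool axes. I'll measure both.

```bash
python3 - <<'E'
from h import *
s,c,T=wrist();g=cv2.cvtColor(c["image"],cv2.COLOR_RGB2GRAY)
print(g[110,280:358:3], g[60:170:4,295])
def box(m,z,minA):
    for k in cv2.findContours(m,0,2)[0]:
        if cv2.contourArea(k)<minA: continue
        b=cv2.boxPoints(cv2.minAreaRect(k));w=np.array([onz(c,p,z,T) for p in b])[:,:2]
        e=[w[1]-w[0],w[2]-w[1]];l=max(e,key=np.linalg.norm)
        print(b.mean(0),w.mean(0).round(4),[np.linalg.norm(q).round(4) for q in e],np.degrees(np.arctan2(l[1],l[0]))%180)
m=np.zeros_like(g);m[72:156,300:340]=cv2.inRange(g,0,60)[72:156,300:340];box(cv2.morphologyEx(m,2,np.ones((7,7))),.1,300)
m=np.zeros_like(g);m[60:170,275:360]=cv2.inRange(g,100,175)[60:170,275:360];m=cv2.morphologyEx(m,2,np.ones((3,3)));box(cv2.morphologyEx(m,3,np.ones((41,41))),.048,1000)
print(T[:3,3])
E
```

```text
[101 133 139 137 138 138 138 142 128  24  23  26  25  27  23  17  62 138
 141 136 138 138 141 115 100 100] [224 229 254 255 142 140 140 138 140 138 138 141 142 143 139 138 138 138
 137 137 135 133 137 135 135 133 102 101]
[316.5 109.5] [ 0.485  -0.2233] [np.float64(0.0149), np.float64(0.0475)] 15.861895274585322
[314.3245  116.50475] [ 0.4811 -0.2235] [np.float64(0.0618), np.float64(0.0798)] 18.450691350685076
[ 0.47265955 -0.22160274  0.38416045]
```

```bash
python3 - <<'E'
from h import *
s,c,T=wrist();g=cv2.cvtColor(c["image"],cv2.COLOR_RGB2GRAY)
d=g<75
for r in range(70,160,8):
    x=np.where(d[r,300:342])[0]; h=np.where(abs(g[r,270:365].astype(int)-138)<14)[0]
    print(r,x[[0,-1]]+300 if len(x) else None,h[[0,-1]]+270 if len(h) else None)
for q in (292,300,315,320,325,340,346):
    x=np.where(d[70:160,q])[0]; h=np.where(abs(g[55:172,q].astype(int)-138)<14)[0]
    print(q,x[[0,-1]]+70 if len(x) else None,h[[0,-1]]+55 if len(h) else None)
for uv,z in (((319,113.5),.101),((318.5,115),.048)): print(onz(c,uv,z,T))
E
```

```text
70 [311 318] [271 348]
78 [303 327] [282 347]
86 [303 327] [282 347]
94 [304 327] [282 347]
102 [304 326] [282 347]
110 [304 326] [282 347]
118 [304 326] [282 347]
126 [304 326] [282 347]
134 [304 327] [282 346]
142 [304 327] [283 346]
150 [310 319] [283 346]
158 None [283 346]
292 None [ 73 161]
300 None [ 73 161]
315 [ 70 156] [ 64 161]
320 [ 75 146] [ 64 161]
325 [ 77 144] [ 57 160]
340 None [ 64 160]
346 None [ 64 160]
[ 0.48311779 -0.22646668  0.101     ]
[ 0.48394906 -0.22710602  0.048     ]
```

```bash
python3 - <<'E'
from h import *
s,c,T=wrist();
for uv,z in (((315.4,111),.101),((314.6,112.5),.048)): print(onz(c,uv,z,T))
R=s["tcp_rot"];print(s["position"],np.degrees(np.arctan2(R[1,0],R[0,0])))
for t in ((.484,-.224),): print(R.T@(np.array([*t,.25])-s["position"])/.3)
E
```

```text
[ 0.48376755 -0.22436476  0.101     ]
[ 0.4847105  -0.22425838  0.048     ]
[ 0.40332939 -0.24171337  0.24754386] 14.901693917207139
[ 0.27504002  0.01209636 -0.00826224]
```

Emit:
step_arm(
  steps=[
    [0.275, 0.01, 0.1, 0, 0, 0, -1],
    [0.275, 0.01, 0.2, 0, 0, 0, -1],
    [0.275, 0.01, 0.3, 0, 0, 0, -1],
    [0.275, 0.01, 0.4, 0, 0, 0, -1],
    [0.275, 0.01, 0.48, 0, 0, 0, -1],
    [0.275, 0.01, 0.52, 0, 0, 0, -1],
    [0.275, 0.01, 0.535, 0, 0, 0, -1],
    [0.275, 0.01, 0.535, 0, 0, 0, -1],
  ],
)

```text
time_s: 2.07
position: [0.4831, -0.2233, 0.0858]
tcp_rot: [[0.967, 0.256, -0.002], [0.256, -0.967, 0.001], [-0.002, -0.002, -1.0]]
force: [-0.1, 0.2, 0.2]
opening: 1.005
grasp_force: 0.0
```

Emit:
step_arm(
  steps=[
    [0, 0, 0, 0, 0, 0, -0.3],
    [0, 0, 0, 0, 0, 0, 0.3],
    [0, 0, 0, 0, 0, 0, 0.5],
    [0, 0, 0, 0, 0, 0, 0.7],
    [0, 0, 0, 0, 0, 0, 1],
    [0, 0, 0, 0, 0, 0, 1],
    [0, 0, 0, 0, 0, 0, 1],
    [0, 0, 0, 0, 0, 0, 1],
  ],
)

```text
time_s: 2.73
position: [0.4843, -0.2222, 0.0872]
tcp_rot: [[0.966, 0.258, 0.0], [0.258, -0.966, -0.0], [0.0, 0.0, -1.0]]
force: [0.0, 0.0, -0.1]
opening: 0.473
grasp_force: 0.0
```

Emit:
step_arm(
  steps=[
    [0, 0, 0, 0, 0, 0, 1],
    [0, 0, 0, 0, 0, 0, 1],
    [0, 0, 0, 0, 0, 0, 1],
    [0, 0, 0, 0, 0, 0, 1],
    [0, 0, 0, 0, 0, 0, 1],
    [0, 0, 0, 0, 0, 0, 1],
    [0, 0, 0, 0, 0, 0, 1],
    [0, 0, 0, 0, 0, 0, 1],
  ],
)

```text
time_s: 3.4
position: [0.4843, -0.2224, 0.087]
tcp_rot: [[0.966, 0.258, 0.0], [0.258, -0.966, -0.0], [0.0, 0.0, -1.0]]
force: [0.0, -0.9, -1.2]
opening: 0.179
grasp_force: 30.0
```

Emit:
step_arm(
  steps=[
    [0, 0, -0.02, 0, 0, 0, 1],
    [0, 0, -0.06, 0, 0, 0, 1],
    [0, 0, -0.12, 0, 0, 0, 1],
    [0, 0, -0.18, 0, 0, 0, 1],
    [0, 0, -0.26, 0, 0, 0, 1],
    [0, 0, -0.36, 0, 0, 0, 1],
    [0, 0, -0.44, 0, 0, 0, 1],
    [0, 0, -0.5, 0, 0, 0, 1],
  ],
)

```text
time_s: 4.07
position: [0.4842, -0.222, 0.2393]
tcp_rot: [[0.966, 0.258, 0.001], [0.258, -0.966, -0.001], [0.001, 0.001, -1.0]]
force: [-0.5, 0.2, -1.9]
opening: 0.182
grasp_force: 30.0
```

Emit:
step_arm(
  steps=[
    [0.006, -0.1, -0.03, 0, 0, -0.05, 1],
    [0.006, -0.22, -0.03, 0, 0, -0.1, 1],
    [0.006, -0.34, -0.03, 0, 0, -0.16, 1],
    [0.006, -0.46, -0.03, 0, 0, -0.22, 1],
    [0.006, -0.54, -0.03, 0, 0, -0.276, 1],
    [0.006, -0.59, -0.03, 0, 0, -0.276, 1],
    [0.006, -0.59, -0.03, 0, 0, -0.276, 1],
    [0.006, -0.59, -0.03, 0, 0, -0.276, 1],
  ],
)

```text
time_s: 4.73
position: [0.4396, -0.05, 0.2462]
tcp_rot: [[0.887, 0.462, -0.0], [0.462, -0.887, -0.0], [-0.0, -0.0, -1.0]]
force: [0.7, -0.4, -1.8]
opening: 0.184
grasp_force: 30.0
```

Emit:
step_arm(
  steps=[
    [0, 0, 0, 0, 0, 0, 1],
    [0, 0, 0, 0, 0, 0, 1],
  ],
)

```text
time_s: 4.9
position: [0.4408, -0.0518, 0.2462]
tcp_rot: [[0.888, 0.459, 0.001], [0.459, -0.888, -0.0], [0.0, 0.001, -1.0]]
force: [0.5, -1.7, -1.9]
opening: 0.183
grasp_force: 30.0
```

```bash
python3 - <<'E'
from h import *
s,c,T=wrist("w2");print(s["position"],s["force"],np.abs(s["qvel"]).max())
im=c["image"].copy();np.save("w2.npy",im);np.savez("w2.npz",im=im,T=T)
E
```

```text
[ 0.44084529 -0.0518014   0.24617926] [ 0.49451878 -1.69213603 -1.89423497] 0.44553031760289075
```

View pics/w2.png

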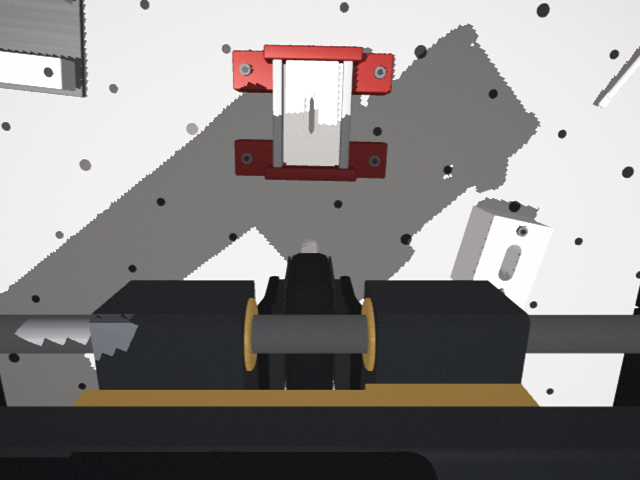

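```bash
python3 - <<'E'
from h import *
d=np.load("w2.npz");im=d["im"][30:190,225:400]
g=cv2.cvtColor(im,cv2.COLOR_RGB2GRAY)
lut=np.clip((np.arange(256)-120)*255/135,0,255).astype(np.uint8)
a=cv2.resize(im[:,:,::-1],None,fx=3.7,fy=3.7,interpolation=2)
cv2.imwrite("pics/w2c.png",cv2.LUT(a,lut))
E
```

```text
(no output)
```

View pics/w2c.png

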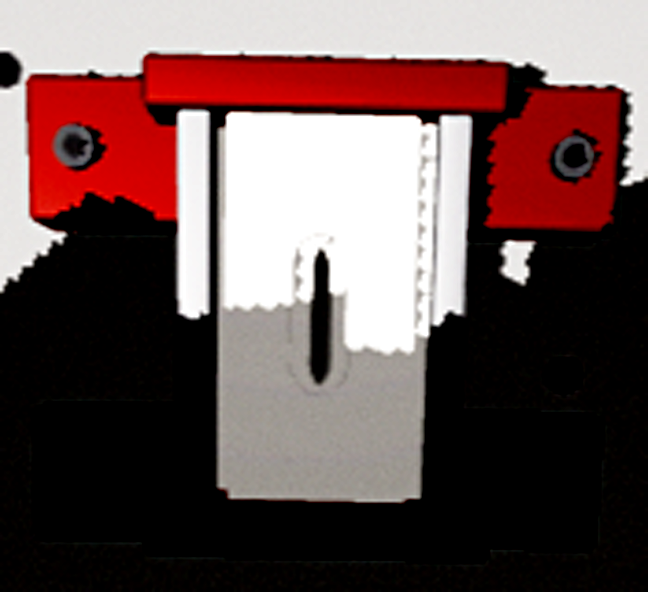

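The slot shows at about (311,115), and the lower blocks appear offset sideways. I'll read the edge profiles numerically.

```bash
python3 - <<'E'
from h import *
d=np.load("w2.npz");im=d["im"];T=d["T"]
g=cv2.cvtColor(im,cv2.COLOR_RGB2GRAY)
for r in (70,85,100,108,115,125,131,140,150,158): print(r,g[r,270:356])
print(g[85:170:1,311]); print(g[50:170,295])
E
```

```text
70 [136 138 177 239 252 250 249 249 248 249 245 194  87 130 205 220 255 255
 255 255 255 255 255 255 255 255 255 255 255 255 255 255 255 255 255 255
 255 255 255 255 255 255 255 255 255 255 255 255 255 255 255 255 255 255
 255 255 255 255 255 255 255 255 255 255 255 255 255 255 248 254 255 255
 255 193 239 249 247 245 243 243 242 234 135  57  48  50]
85 [149 148 169 232 253 251 251 250 250 249 245 190  91 131 203 218 255 255
 255 255 255 255 255 255 255 255 255 255 255 255 255 255 255 255 255 255
 255 255 255 255 255 255 255 255 255 255 255 255 255 255 255 255 255 255
 255 255 255 255 255 255 255 255 255 255 255 255 255 255 222 213 255 255
 210 229 250 249 247 246 244 242 236 181  67  47  48  48]
100 [115 117 146 234 255 253 252 251 251 250 245 190  88 130 205 234 255 255
 255 255 255 255 255 255 255 255 255 255 255 255 255 255 255 255 231 200
 230 255 255 255 141 111 114 158 255 255 255 255 255 255 255 255 255 255
 255 255 255 255 255 255 255 255 255 255 255 255 255 248 254 255 255 246
 201 247 250 248 246 245 242 239 213 123 115 119 119 119]
108 [116 117 148 235 255 253 252 252 251
[... 2571 characters left out ...]
 120 119 120
 119 119 119 116 120 120 118 118 116 118 116 119 147 194 200 197 200 202
 201 204 200 203 203 202 202 201 202 202 202 203 203 203 200 198 200 201
 199 202 202 199 200 200 202 198 159  53  27  36  48]
[126 129 130 136 137 140 146 138  82  46 204 255 255 255 255 255 255 255
 255 255 255 255 255 255 255 255 255 255 255 255 255 255 255 255 255 255
 255 255 255 255 255 255 255 255 255 255 255 255 255 255 255 255 255 255
 255 255 255 255 255 255 255 255 243 205 203 205 205 203 203 204 205 205
 203 205 202 203 205 205 203 205 205 203 204 205 204 202 202 202 202 203
 200 202 201 202 202 203 201 200 202 202 203 201 202 201 202 198 200 201
 198 201 200 197 200 204 199  88  33  31  37  48]
```

```bash
python3 - <<'E'
from h import *
d=np.load("w2.npz");im=d["im"];T=d["T"];g=cv2.cvtColor(im,cv2.COLOR_RGB2GRAY)
c=capture("wrist");s=read_state();print(s["position"])
X=np.linalg.inv(c["T_tool_cam"]);f=240/np.tan(np.radians(c["vertical_fov"])/2)
for p in ((.0135,0,.084),(.0123,0,.084),(.013,.003,.084),(.013,-.003,.084),(.023,.008,-.014),(.023,-.008,-.014)):
    q=X@np.array([*p,1]);print(p,f*q[0]/q[2]+c["cx"],f*q[1]/q[2]+c["cy"])
for r in range(234,262,2): print(r,g[r,286:336])
R=s["tcp_rot"]
Tm=T@np.linalg.inv(c["T_tool_cam"])
def t(uv,z):
    w=onz(c,uv,z,T); return w.round(4),(Tm[:3,:3].T@(w-Tm[:3,3])).round(4)
print("slot",t((311.5,114),.058))
for uv in ((286,85),(338.5,85),(312,60.3),(311,165),(304.3,114),(318.7,114),(312,92.7),(312,135.4)): print(uv,*t(uv,.058))
for uv in ((281.6,85),(342.5,85),(283,131)): print(uv,*t(uv,.054))
print("lip top", *t((265,46),.054),*t((362,48.5),.054))
E
```

```text
[ 0.4406793  -0.05178729  0.24603236]
(0.0135, 0, 0.084) 309.31589457546073 235.597033402897
(0.0123, 0, 0.084) 309.31299845177074 237.6787333422434
(0.013, 0.003, 0.084) 314.69777689853044 236.47230699878148
(0.013, -0.003, 0.084) 303.93159771231126 236.45789119967804
(0.023, 0.008, -0.014) 334.3281105267734 284.3579987779538
(0.023, -0.008, -0.014) 284.2914270418384 284.29096638290224
234 [120 122 122 123 122 122 120 123 118 122 119 122 121 120 119 120 121 123
 120 121 123 122 121 119 122 123 121 121 121 118 122 119 121 123 121 122
 120 120 121 120 121 121 122 119 121 116 122 121 120 121]
236 [121 117 120 119 119 122 120 120 122 120 117 121 122 118 120 121 120 120
 121 120 122 119 121 119 122 119 121 120 123 120 120 120 122 121 120 118
 122 121 119 119 120 120 119 119 123 120 120 122 120 118]
238 [121 121 121 123 121 119 120 115 119 121 119 121 121 121 121 123 122 121
 120 120 122 121 125 124 128 122 122 119 120 123 121 121 117 122 123 121
 122 120 122 123 120 120 120 120 121 119 120 120 119 124]
240 [121 120 120 122 119 118 122 119 121 121 120 122 120 121 121 120 121 121
 126 126 
[... 2352 characters left out ...]
542  -0.0241  0.058 ] [0.1025 0.0216 0.1882]
(312, 60.3) [0.548  0.0014 0.058 ] [0.1196 0.0018 0.1882]
(311, 165) [ 0.4802 -0.0331  0.058 ] [0.0435 0.0013 0.1882]
(304.3, 114) [ 0.5118 -0.0109  0.058 ] [ 0.0817 -0.0039  0.1882]
(318.7, 114) [ 0.5168 -0.0206  0.058 ] [0.0817 0.007  0.1882]
(312, 92.7) [ 0.528 -0.009  0.058] [0.097  0.0019 0.1882]
(312, 135.4) [ 0.5005 -0.0234  0.058 ] [0.066  0.002  0.1882]
(281.6, 85) [0.5226 0.014  0.054 ] [ 0.1028 -0.0211  0.1922]
(342.5, 85) [ 0.5438 -0.0268  0.054 ] [0.1029 0.0249 0.1922]
(283, 131) [ 0.493  -0.0019  0.054 ] [ 0.0692 -0.0205  0.1922]
lip top [0.5413 0.0369 0.054 ] [ 0.1299 -0.0329  0.1922] [ 0.5728 -0.0275  0.054 ] [0.1283 0.0388 0.1923]
```

Emit:
step_arm(
  steps=[
    [0.08, 0.002, 0, 0, 0, 0.027, 1],
    [0.18, 0.005, 0, 0, 0, 0.027, 1],
    [0.25, 0.005, 0.08, 0, 0, 0.027, 1],
    [0.274, 0.005, 0.16, 0, 0, 0.027, 1],
    [0.274, 0.005, 0.22, 0, 0, 0.027, 1],
    [0.274, 0.005, 0.28, 0, 0, 0.027, 1],
    [0.274, 0.005, 0.31, 0, 0, 0.027, 1],
    [0.274, 0.005, 0.31, 0, 0, 0.027, 1],
  ],
)

```text
time_s: 5.67
position: [0.5127, -0.0146, 0.1509]
tcp_rot: [[0.898, 0.44, -0.005], [0.44, -0.898, 0.001], [-0.004, -0.003, -1.0]]
force: [-0.6, 0.4, -2.5]
opening: 0.182
grasp_force: 30.0
```

Emit:
step_arm(
  steps=[
    [0, 0, 0, 0, 0, 0, 1],
    [0, 0, 0, 0, 0, 0, 1],
  ],
)

```text
time_s: 5.83
position: [0.5148, -0.0149, 0.1539]
tcp_rot: [[0.898, 0.44, 0.002], [0.44, -0.898, -0.0], [0.002, 0.001, -1.0]]
force: [0.0, 0.4, -2.3]
opening: 0.181
grasp_force: 30.0
```

```bash
python3 - <<'E'
from h import *
s=read_state();print(s["position"],s["force"],s["tcp_rot"])
a=capture("scene")["image"][200:310,190:310];b=capture("wrist")["image"][130:300,220:400]
a=cv2.resize(a,(480,440),interpolation=2);b=cv2.resize(b,(320,302),interpolation=2);b=cv2.copyMakeBorder(b,0,138,0,0,0)
cv2.imwrite("pics/mix1.png",np.hstack([a,b])[:,:,::-1])
E
```

```text
[ 0.51477097 -0.01488436  0.15392323] [ 0.01301528  0.43160758 -2.30623583] [[ 8.97779134e-01  4.40441683e-01  1.93654338e-03]
 [ 4.40443281e-01 -8.97780314e-01 -4.72379744e-04]
 [ 1.53053480e-03  1.27703020e-03 -9.99998013e-01]]
```

View pics/mix1.png

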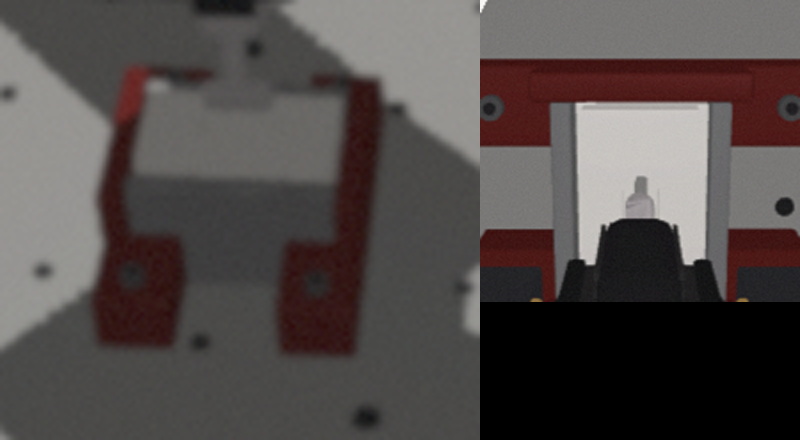

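The right crop shows the foot at about x=640, centred in the slot outline (624–659). I'll lower it into the top slot.

Emit:
step_arm(
  steps=[
    [0, 0, 0.015, 0, 0, 0, 1],
    [0, 0, 0.03, 0, 0, 0, 1],
    [0, 0, 0.04, 0, 0, 0, 1],
    [0, 0, 0.048, 0, 0, 0, 1],
    [0, 0, 0.054, 0, 0, 0, 1],
    [0, 0, 0.06, 0, 0, 0, 1],
    [0, 0, 0.06, 0, 0, 0, 1],
  ],
)

```text
time_s: 6.52
position: [0.5137, -0.0142, 0.1346]
tcp_rot: [[0.897, 0.441, -0.001], [0.441, -0.897, 0.0], [-0.001, -0.001, -1.0]]
force: [-0.6, -0.3, -1.9]
opening: 0.183
grasp_force: 30.0
```

Emit:
step_arm(
  steps=[
    [0, 0, 0.004, 0, 0, 0, 1],
    [0, 0, 0.008, 0, 0, 0, 1],
    [0, 0, 0.011, 0, 0, 0, 1],
    [0, 0, 0.011, 0, 0, 0, 1],
  ],
)

```text
time_s: 6.85
position: [0.5141, -0.0144, 0.132]
tcp_rot: [[0.897, 0.441, 0.0], [0.441, -0.897, -0.0], [0.0, 0.0, -1.0]]
force: [-0.3, 0.2, 0.4]
opening: 0.178
grasp_force: 30.0
```

Emit:
step_arm(
  steps=[
    [0, 0.003, 0.002, 0, 0, 0, 1],
    [0, 0.006, 0.003, 0, 0, 0, 1],
    [0, 0.009, 0.004, 0, 0, 0, 1],
    [0, 0.011, 0.005, 0, 0, 0, 1],
    [0, 0.011, 0.006, 0, 0, 0, 1],
    [0, 0.011, 0.006, 0, 0, 0, 1],
  ],
)

```text
time_s: 7.35
position: [0.5144, -0.0152, 0.1317]
tcp_rot: [[0.898, 0.439, -0.002], [0.439, -0.898, 0.004], [0.0, -0.004, -1.0]]
force: [-3.5, 7.1, 15.6]
opening: 0.179
grasp_force: 30.1
```

Emit:
step_arm(
  steps=[
    [0, 0, -0.004, 0, 0, 0, 1],
    [0, 0.003, -0.005, 0, 0, 0, 1],
    [0, 0.003, -0.004, 0, 0, 0, 1],
  ],
)

```text
time_s: 7.6
position: [0.5159, -0.0182, 0.1312]
tcp_rot: [[0.897, 0.441, 0.0], [0.441, -0.897, -0.0], [0.0, 0.0, -1.0]]
force: [0.3, 0.6, -1.8]
opening: 0.182
grasp_force: 30.0
```

Emit:
step_arm(
  steps=[
    [0, 0, 0.003, 0, 0, 0, 1],
    [0, 0, 0.006, 0, 0, 0, 1],
    [0, 0, 0.009, 0, 0, 0, 1],
    [0, 0, 0.009, 0, 0, 0, 1],
  ],
)

```text
time_s: 7.93
position: [0.5157, -0.0183, 0.1279]
tcp_rot: [[0.898, 0.441, -0.001], [0.441, -0.898, -0.0], [-0.001, -0.0, -1.0]]
force: [0.1, 0.3, -1.8]
opening: 0.181
grasp_force: 30.0
```

Emit:
step_arm(
  steps=[
    [0, 0, 0.004, 0, 0, 0, 1],
    [0, 0, 0.008, 0, 0, 0, 1],
    [0, 0, 0.012, 0, 0, 0, 1],
    [0, 0, 0.015, 0, 0, 0, 1],
    [0, 0, 0.015, 0, 0, 0, 1],
  ],
)

```text
time_s: 8.35
position: [0.5157, -0.0181, 0.1237]
tcp_rot: [[0.898, 0.441, -0.0], [0.441, -0.898, 0.0], [-0.0, -0.0, -1.0]]
force: [0.2, -0.6, -1.2]
opening: 0.185
grasp_force: 30.0
```

Emit:
step_arm(
  steps=[
    [0, -0.004, 0, 0, 0, 0, 1],
    [0, -0.008, 0, 0, 0, 0, 1],
    [0, -0.012, 0, 0, 0, 0, 1],
    [0, -0.016, 0, 0, 0, 0, 1],
    [0, -0.02, 0, 0, 0, 0, 1],
    [0, -0.022, 0, 0, 0, 0, 1],
    [0, -0.022, 0, 0, 0, 0, 1],
  ],
)

```text
time_s: 8.93
position: [0.513, -0.0121, 0.124]
tcp_rot: [[0.897, 0.441, 0.0], [0.441, -0.897, -0.0], [0.0, 0.0, -1.0]]
force: [0.3, -0.8, -1.7]
opening: 0.183
grasp_force: 30.0
```

Emit:
step_arm(
  steps=[
    [0, 0, 0.004, 0, 0, 0, 1],
    [0, -0.001, 0.008, 0, 0, 0, 1],
    [0, -0.002, 0.011, 0, 0, 0, 1],
    [0, -0.002, 0.011, 0, 0, 0, 1],
  ],
)

```text
time_s: 9.27
position: [0.5131, -0.0119, 0.1206]
tcp_rot: [[0.897, 0.441, 0.001], [0.441, -0.897, -0.001], [0.001, 0.001, -1.0]]
force: [0.9, -1.9, -2.2]
opening: 0.179
grasp_force: 30.0
```

Emit:
step_arm(
  steps=[
    [0, 0, 0.003, 0, 0, 0, 1],
    [0, 0, 0.006, 0, 0, 0, 1],
    [0, 0, 0.01, 0, 0, 0, 1],
    [0, 0, 0.01, 0, 0, 0, 1],
  ],
)

```text
time_s: 9.6
position: [0.5129, -0.0118, 0.1176]
tcp_rot: [[0.898, 0.441, 0.001], [0.441, -0.898, -0.0], [0.001, 0.001, -1.0]]
force: [1.1, -1.4, -2.1]
opening: 0.18
grasp_force: 30.0
```

Emit:
step_arm(
  steps=[
    [0, 0, 0.008, 0, 0, 0, 1],
    [0, 0, 0.016, 0, 0, 0, 1],
    [0, 0, 0.024, 0, 0, 0, 1],
    [0, 0, 0.032, 0, 0, 0, 1],
    [0, 0, 0.04, 0, 0, 0, 1],
    [0, 0, 0.048, 0, 0, 0, 1],
    [0, 0, 0.053, 0, 0, 0, 1],
    [0, 0, 0.053, 0, 0, 0, 1],
  ],
)

```text
time_s: 10.27
position: [0.5123, -0.0114, 0.1012]
tcp_rot: [[0.898, 0.441, -0.001], [0.441, -0.898, 0.001], [-0.001, -0.001, -1.0]]
force: [0.8, -2.1, -3.4]
opening: 0.182
grasp_force: 30.0
```

Emit:
step_arm(
  steps=[
    [0, 0.002, 0.004, 0, 0, 0, 1],
    [0, 0.003, 0.007, 0, 0, 0, 1],
    [0, 0.003, 0.007, 0, 0, 0, 1],
    [0, 0.003, 0.007, 0, 0, 0, 1],
  ],
)

```text
time_s: 10.6
position: [0.5123, -0.0121, 0.0994]
tcp_rot: [[0.898, 0.441, -0.002], [0.441, -0.898, 0.001], [-0.001, -0.001, -1.0]]
force: [-0.5, 0.4, -3.3]
opening: 0.186
grasp_force: 30.0
```

Emit:
step_arm(
  steps=[
    [0, 0, 0, 0, 0, -0.06, 1],
    [0, 0, 0, 0, 0, -0.18, 1],
    [0, 0, 0, 0, 0, -0.32, 1],
    [0, 0, 0, 0, 0, -0.46, 1],
    [0, 0, 0, 0, 0, -0.6, 1],
    [0, 0, 0, 0, 0, -0.74, 1],
    [0, 0, 0, 0, 0, -0.88, 1],
    [0, 0, 0, 0, 0, -1, 1],
  ],
)

```text
time_s: 11.27
position: [0.5127, -0.0122, 0.0996]
tcp_rot: [[0.318, 0.948, -0.001], [0.948, -0.318, 0.0], [0.0, -0.001, -1.0]]
force: [0.4, 0.8, -1.3]
opening: 0.183
grasp_force: 30.0
```

Emit:
step_arm(
  steps=[
    [0, 0, 0, 0, 0, -0.14, 1],
    [0, 0, 0, 0, 0, -0.28, 1],
    [0, 0, 0, 0, 0, -0.42, 1],
    [0, 0, 0, 0, 0, -0.56, 1],
    [0, 0, 0, 0, 0, -0.7, 1],
    [0, 0, 0, 0, 0, -0.84, 1],
    [0, 0, 0, 0, 0, -1, 1],
    [0, 0, 0, 0, 0, -1, 1],
  ],
)

```text
time_s: 11.93
position: [0.5127, -0.0123, 0.0996]
tcp_rot: [[-0.443, 0.897, -0.001], [0.897, 0.443, 0.0], [0.001, -0.0, -1.0]]
force: [-0.1, 0.3, -1.1]
opening: 0.18
grasp_force: 30.0
```

Emit:
step_arm(
  steps=[
    [0, 0, -0.006, 0, 0, 0, 1],
    [0, 0, -0.012, 0, 0, 0, 1],
    [0, 0, -0.018, 0, 0, 0, 1],
    [0, 0, -0.024, 0, 0, 0, 1],
    [0, 0, -0.03, 0, 0, 0, 1],
    [0, 0, -0.036, 0, 0, 0, 1],
    [0, 0, -0.036, 0, 0, 0, 1],
  ],
)

```text
time_s: 12.52
position: [0.5131, -0.0125, 0.1108]
tcp_rot: [[-0.441, 0.898, 0.001], [0.898, 0.441, -0.0], [-0.0, 0.0, -1.0]]
force: [-0.2, 0.2, -4.2]
opening: 0.182
grasp_force: 30.0
```

```bash
python3 - <<'E'
from h import *
s=read_state();print(s["position"],s["force"],s["moment"])
a=capture("scene")["image"][190:300,190:310]
cv2.imwrite("pics/sc2.png",cv2.resize(a,(600,550),interpolation=2)[:,:,::-1])
E
```

```text
[ 0.51314461 -0.01245446  0.11079621] [-0.2018048   0.2167071  -4.16061372] [ 0.00139608 -0.12402386 -0.0214452 ]
```

View pics/sc2.png

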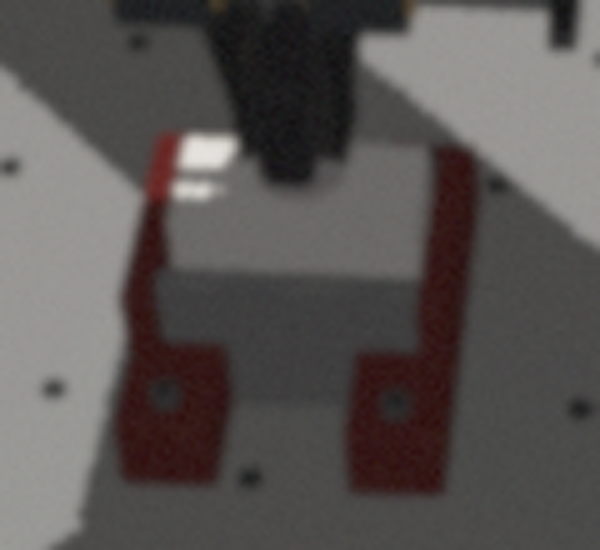

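Force −4.2 N matches the key plus all three blocks, and the picture shows the stack raised and level between the guides. I'll lift it clear and carry it gently.

Emit:
step_arm(
  steps=[
    [0, 0, -0.02, 0, 0, 0, 1],
    [0, 0, -0.06, 0, 0, 0, 1],
    [0, 0, -0.11, 0, 0, 0, 1],
    [0, 0, -0.17, 0, 0, 0, 1],
    [0, 0, -0.23, 0, 0, 0, 1],
    [0, 0, -0.29, 0, 0, 0, 1],
    [0, 0, -0.34, 0, 0, 0, 1],
    [0, 0, -0.36, 0, 0, 0, 1],
  ],
)

```text
time_s: 13.23
position: [0.5138, -0.0126, 0.2208]
tcp_rot: [[-0.441, 0.898, 0.004], [0.898, 0.441, -0.001], [-0.002, 0.003, -1.0]]
force: [1.3, 0.4, -3.9]
opening: 0.184
grasp_force: 30.0
```

Emit:
step_arm(
  steps=[
    [0.01, 0.004, 0, 0, 0, 0.01, 1],
    [0.04, 0.013, 0, 0, 0, 0.02, 1],
    [0.08, 0.027, 0, 0, 0, 0.03, 1],
    [0.13, 0.044, 0, 0, 0, 0.04, 1],
    [0.18, 0.061, 0, 0, 0, 0.05, 1],
    [0.23, 0.078, 0, 0, 0, 0.06, 1],
    [0.28, 0.096, 0, 0, 0, 0.07, 1],
    [0.33, 0.113, 0, 0, 0, 0.08, 1],
  ],
)

```text
time_s: 13.9
position: [0.4986, 0.0923, 0.2171]
tcp_rot: [[-0.383, 0.924, -0.003], [0.924, 0.383, 0.0], [0.001, -0.003, -1.0]]
force: [0.2, 0.1, -3.9]
opening: 0.181
grasp_force: 30.0
```

Emit:
step_arm(
  steps=[
    [0.05, 0.016, 0, 0, 0, 0.01, 1],
    [0.1, 0.033, 0, 0, 0, 0.02, 1],
    [0.15, 0.05, 0, 0, 0, 0.029, 1],
    [0.19, 0.063, 0, 0, 0, 0.029, 1],
    [0.22, 0.073, 0, 0, 0, 0.029, 1],
    [0.24, 0.08, 0, 0, 0, 0.029, 1],
    [0.24, 0.08, 0, 0, 0, 0.029, 1],
    [0.24, 0.08, 0, 0, 0, 0.029, 1],
  ],
)

```text
time_s: 14.57
position: [0.494, 0.167, 0.218]
tcp_rot: [[-0.363, 0.932, -0.001], [0.932, 0.363, -0.001], [-0.0, -0.001, -1.0]]
force: [0.4, 0.1, -3.0]
opening: 0.179
grasp_force: 30.0
```

```bash
python3 - <<'E'
from h import *
s,c,T=wrist("w3");print(s["position"],s["force"],s["tcp_rot"][:,0],np.abs(s["qvel"]).max())
np.savez("w3.npz",im=c["image"],T=T,TT=tcpT(s))
E
```

```text
[0.49403724 0.16697729 0.21800817] [ 0.39587461  0.13002704 -3.04822538] [-3.63229760e-01  9.31699575e-01 -2.05756718e-04] 0.9677541487599163
```

View pics/w3.png

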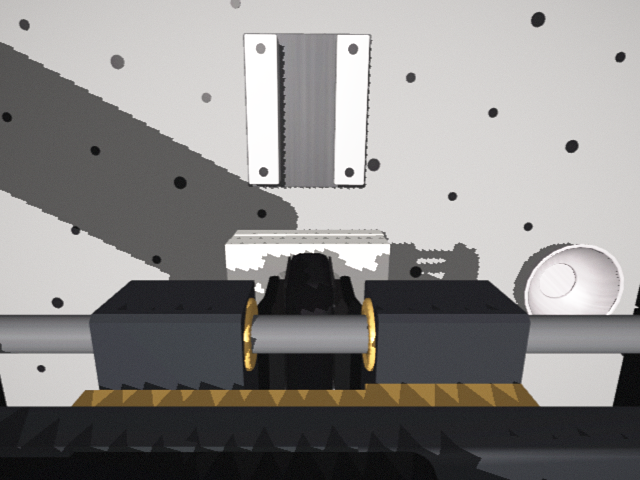

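The cradle bars are at cols 245–279 and 335–370, rows 34–186. The bolts are near (260,48), (353,48), (264,172) and (349,172). The carried stack's front edge spans cols 226–388 and looks level.

```bash
python3 - <<'E'
from h import *
d=np.load("w3.npz");im=d["im"];T=d["T"];TT=d["TT"];g=cv2.cvtColor(im,cv2.COLOR_RGB2GRAY)
c=capture("wrist")
def tl(uv,z):
    w=onz(c,uv,z,T);return (TT[:3,:3].T@(w-TT[:3,3]))
b=[]
for u,v in ((260,48),(353,48),(264,172),(349,172)):
    p=(g[v-8:v+9,u-8:u+9]<170).astype(float);yy,xx=np.mgrid[v-8:v+9,u-8:u+9]
    uv=((xx*p).sum()/p.sum(),(yy*p).sum()/p.sum());q=tl(uv,.028);b.append(q);print(uv,q.round(4))
b=np.array(b);print("centre",b.mean(0).round(4))
print("ang",np.degrees(np.arctan2(*(b[1]-b[0])[[0,1]])),np.degrees(np.arctan2(*(b[3]-b[2])[[0,1]])),np.degrees(np.arctan2(*(b[0]-b[2])[[1,0]])),np.degrees(np.arctan2(*(b[1]-b[3])[[1,0]])))
for r in (60,110,160): print(r,g[r,238:252],g[r,362:376])
# carried stack edges in tool coords
for r in (234,238,244,252,262): print(r,g[r,218:236],g[r,378:396])
print(g[224:262,250],g[224:262,370])
X=np.linalg.inv(c["T_tool_cam"]);f=240/np.tan(np.radians(c["vertical_fov"])/2)
for p in ((.019,-.038,.045),(.019,.038,.045),(.019,.038,.055),(.019,.038,.065),(.019,.038,.075)):
    q=X@np.array([*p,1]);print(p,f*q[0]/q[2]+c["cx"],f*q[1]/q[2]+c["cy"])
E
```

```text
(np.float64(260.1714285714286), np.float64(48.2)) [ 0.1278 -0.0358  0.19  ]
(np.float64(352.67857142857144), np.float64(48.714285714285715)) [0.1276 0.0322 0.1899]
(np.float64(263.1267605633803), np.float64(171.4788732394366)) [ 0.038  -0.0361  0.19  ]
(np.float64(349.0), np.float64(172.0)) [0.0377 0.0319 0.19  ]
centre [ 0.0828 -0.002   0.19  ]
ang -0.224852713902386 -0.2676134739870633 0.21774832149680592 0.20270657684565146
60 [210 211 212 211 212 192 149 229 255 255 255 255 255 255] [252 252 252 252 253 250 196  80 133 213 212 211 213 212]
110 [215 216 215 215 215 217 215 192 183 251 255 255 254 254] [251 251 252 250 200  84 139 217 217 214 217 214 215 215]
160 [216 215 218 216 215 216 217 216 204 159 181 252 255 253] [251 248 208  98 156 217 201 133  70  57  60  62  57  59]
234 [ 96  92  93  94  90  91  94  96  94  92  97  93  94  92  92 109 172 227] [245 245 244 245 238 174 100 142 213 219 218 219 216 218 217 216 218 217]
238 [ 94  92  91  95  94  94  95  92  93  89  93 101 121 154 179 181 180 180] [168 146 145 145 147 159 163 118  97 106 152 215 219 215 216 218 217 219]
244 [ 
[... 356 characters left out ...]
55 255 255 255 255] [154 156 154 154 155 155 153 154 155 157 142 106  93  91  92  96  94  91]
[ 93  92  97  93  89 105 178 182 180 187 227 245 190 173 145 177 181 180
 176 194 251 255 255 255 255 255 255 255 255 255 255 255 255 255 255 255
 255 255] [220 217 218 218 217 190 180 179 174 156 246 224 181 147 136 180 184 182
 175 158 251 255 255 255 255 255 255 255 255 255 255 255 255 255 255 255
 255 255]
(0.019, -0.038, 0.045) 226.12489792438285 245.02640604896683
(0.019, 0.038, 0.045) 390.8385062468137 245.21077084117104
(0.019, 0.038, 0.055) 386.860365586357 239.5301735741117
(0.019, 0.038, 0.065) 383.2512240860487 234.37648970695352
(0.019, 0.038, 0.075) 379.9620165952912 229.67965651839475
```

Emit:
step_arm(
  steps=[
    [0.01, 0, 0, 0, 0, 0.005, 1],
    [0.04, -0.002, 0, 0, 0, 0.005, 1],
    [0.09, -0.004, 0, 0, 0, 0.005, 1],
    [0.15, -0.005, 0.01, 0, 0, 0.005, 1],
    [0.2, -0.005, 0.03, 0, 0, 0.005, 1],
    [0.24, -0.005, 0.06, 0, 0, 0.005, 1],
    [0.265, -0.005, 0.09, 0, 0, 0.005, 1],
    [0.276, -0.005, 0.12, 0, 0, 0.005, 1],
  ],
)

```text
time_s: 15.33
position: [0.4621, 0.2447, 0.1816]
tcp_rot: [[-0.36, 0.933, -0.0], [0.933, 0.36, 0.0], [0.0, -0.0, -1.0]]
force: [-0.4, -0.5, -4.7]
opening: 0.179
grasp_force: 30.0
```

Emit:
step_arm(
  steps=[
    [0, 0, 0.04, 0, 0, 0, 1],
    [0, 0, 0.08, 0, 0, 0, 1],
    [0, 0, 0.12, 0, 0, 0, 1],
    [0, 0, 0.16, 0, 0, 0, 1],
    [0, 0, 0.19, 0, 0, 0, 1],
    [0, 0, 0.21, 0, 0, 0, 1],
    [0, 0, 0.22, 0, 0, 0, 1],
    [0, 0, 0.22, 0, 0, 0, 1],
  ],
)

```text
time_s: 16.0
position: [0.4627, 0.2435, 0.1157]
tcp_rot: [[-0.359, 0.933, -0.001], [0.933, 0.359, -0.0], [0.0, -0.001, -1.0]]
force: [0.1, 0.3, -4.3]
opening: 0.176
grasp_force: 30.0
```

```bash
python3 - <<'E'
from h import *
s,c,T=wrist();TT=tcpT(s);print(s["position"],s["force"],s["tcp_rot"][:,0])
w=np.load("w3.npz");W=w["TT"]@np.array([.0828,-.0020,.19,1]);print("cradle",W, (TT[:3,:3].T@(W[:3]-TT[:3,3])).round(4))
cv2.imwrite("pics/w4.png",c["image"][:,:,::-1])
E
```

```text
[0.46272015 0.24346652 0.11573248] [ 0.14125544  0.28009556 -4.32849831] [-3.58790045e-01  9.33418289e-01  4.05331326e-05]
cradle [0.46193318 0.24328918 0.02799326 1.        ] [ 0.0001 -0.0007  0.0877]
```

View pics/w4.png

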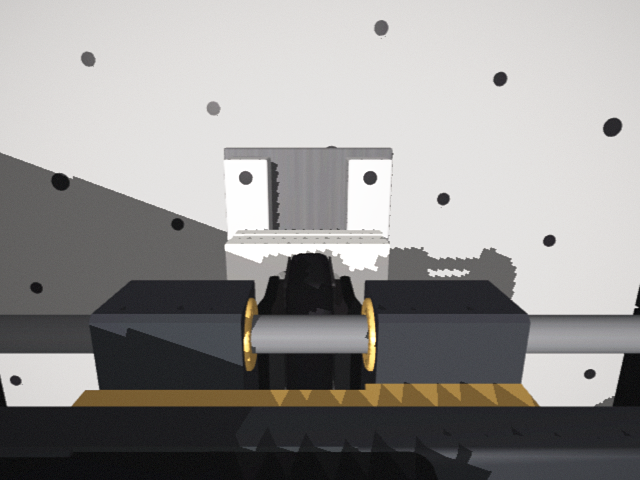

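The stack hangs centred over the bars: bars span cols 225–391 and stack cols 225–389, square to them. I'll lower it slowly.

Emit:
step_arm(
  steps=[
    [0, 0, 0.008, 0, 0, 0, 1],
    [0, 0, 0.016, 0, 0, 0, 1],
    [0, 0, 0.024, 0, 0, 0, 1],
    [0, 0, 0.031, 0, 0, 0, 1],
    [0, 0, 0.035, 0, 0, 0, 1],
    [0, 0, 0.037, 0, 0, 0, 1],
    [0, 0, 0.039, 0, 0, 0, 1],
    [0, 0, 0.041, 0, 0, 0, 1],
  ],
)

```text
time_s: 16.72
position: [0.4629, 0.2437, 0.1041]
tcp_rot: [[-0.359, 0.933, 0.0], [0.933, 0.359, 0.0], [-0.0, 0.0, -1.0]]
force: [-0.0, 0.2, -3.6]
opening: 0.179
grasp_force: 30.0
```

Emit:
step_arm(
  steps=[
    [0, 0, 0.002, 0, 0, 0, 1],
    [0, 0, 0.004, 0, 0, 0, 1],
    [0, 0, 0.006, 0, 0, 0, 1],
    [0, 0, 0.008, 0, 0, 0, 1],
    [0, 0, 0.01, 0, 0, 0, 1],
    [0, 0, 0.012, 0, 0, 0, 1],
    [0, 0, 0.012, 0, 0, 0, 1],
  ],
)

```text
time_s: 17.3
position: [0.4629, 0.2437, 0.1006]
tcp_rot: [[-0.359, 0.933, 0.0], [0.933, 0.359, 0.0], [0.0, 0.0, -1.0]]
force: [-0.2, -0.6, -2.1]
opening: 0.185
grasp_force: 30.0
```

Emit:
step_arm(
  steps=[
    [0, 0, 0.003, 0, 0, 0, 1],
    [0, 0, 0.005, 0, 0, 0, 1],
    [0, 0, 0.007, 0, 0, 0, 1],
    [0, 0, 0.009, 0, 0, 0, 1],
    [0, 0, 0.01, 0, 0, 0, 1],
    [0, 0, 0.01, 0, 0, 0, 1],
  ],
)

```text
time_s: 17.8
position: [0.4628, 0.2437, 0.0975]
tcp_rot: [[-0.359, 0.933, -0.0], [0.933, 0.359, -0.0], [0.0, -0.0, -1.0]]
force: [-0.5, 0.1, -1.5]
opening: 0.182
grasp_force: 30.0
```

Emit:
step_arm(
  steps=[
    [0, 0, 0.001, 0, 0, 0, 1],
    [0, 0, 0.002, 0, 0, 0, 1],
    [0, 0, 0.002, 0, 0, 0, 1],
    [0, 0, 0.002, 0, 0, 0, 1],
  ],
)

```text
time_s: 18.13
position: [0.4629, 0.2437, 0.097]
tcp_rot: [[-0.359, 0.933, 0.0], [0.933, 0.359, 0.0], [-0.0, 0.0, -1.0]]
force: [-0.0, 0.0, -0.9]
opening: 0.182
grasp_force: 30.0
```

Emit:
step_arm(
  steps=[
    [0, 0, 0, 0, 0, 0, 0.55],
    [0, 0, 0, 0, 0, 0, 0.4],
    [0, 0, 0, 0, 0, 0, 0.2],
    [0, 0, 0, 0, 0, 0, 0],
    [0, 0, 0, 0, 0, 0, 0],
    [0, 0, 0, 0, 0, 0, 0],
    [0, 0, 0, 0, 0, 0, 0],
    [0, 0, 0, 0, 0, 0, 0],
  ],
)

```text
time_s: 18.8
position: [0.4629, 0.2437, 0.097]
tcp_rot: [[-0.359, 0.933, 0.0], [0.933, 0.359, -0.0], [-0.0, 0.0, -1.0]]
force: [-0.6, 0.2, -0.7]
opening: 0.491
grasp_force: 0.0
```

Open by 43 mm, so clear of the 16 mm handle. I'll go straight up.

Emit:
step_arm(
  steps=[
    [0, 0, -0.01, 0, 0, 0, 0],
    [0, 0, -0.04, 0, 0, 0, 0],
    [0, 0, -0.08, 0, 0, 0, 0],
    [0, 0, -0.14, 0, 0, 0, 0],
    [0, 0, -0.22, 0, 0, 0, 0],
    [0, 0, -0.3, 0, 0, 0, 0],
    [0, 0, -0.36, 0, 0, 0, 0],
    [0, 0, -0.4, 0, 0, 0, 0],
  ],
)

```text
time_s: 19.47
position: [0.4636, 0.244, 0.2199]
tcp_rot: [[-0.359, 0.933, 0.004], [0.933, 0.359, 0.001], [-0.0, 0.004, -1.0]]
force: [-0.4, -0.5, -0.4]
opening: 0.499
grasp_force: 0.0
```

Emit:
step_arm(
  steps=[
    [-0.1, 0, -0.05, 0, 0, 0, 0],
    [-0.2, 0, -0.1, 0, 0, 0, 0],
    [-0.3, 0, -0.1, 0, 0, 0, 0],
    [-0.3, 0, -0.1, 0, 0, 0, 0],
    [-0.3, 0, -0.1, 0, 0, 0, 0],
    [-0.3, 0, -0.1, 0, 0, 0, 0],
  ],
)

```text
time_s: 19.97
position: [0.4946, 0.1598, 0.2472]
tcp_rot: [[-0.358, 0.934, -0.001], [0.934, 0.358, 0.0], [0.001, -0.0, -1.0]]
force: [-0.1, -0.2, -0.4]
opening: 0.499
grasp_force: 0.0
```

```bash
python3 - <<'E'
from h import *
s,c,T=wrist();print(s["position"],s["force"])
a=capture("scene")["image"][90:230,240:400]
a=cv2.resize(a,(400,350),interpolation=2);b=cv2.resize(c["image"][0:280,150:470],(400,350),interpolation=2)
cv2.imwrite("pics/end.png",np.hstack([a,b])[:,:,::-1])
E
```

```text
[0.49460093 0.15978974 0.24716667] [-0.09615932 -0.22005137 -0.35260233]
```

View pics/end.png

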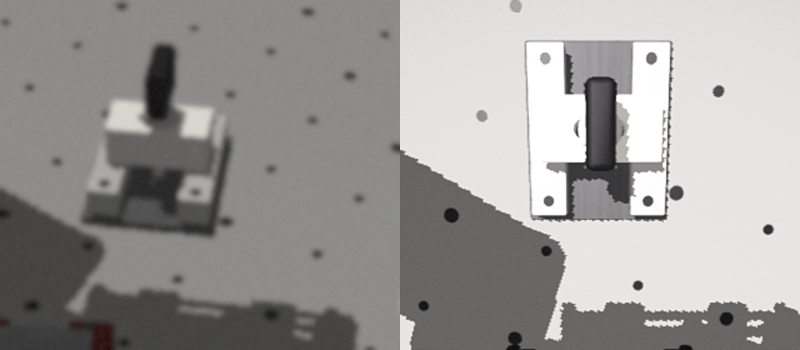

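The stack lies square and level across both bars. The key stands upright at its middle with the handle turned across the blocks, and the arm is clear.

```bash
python3 -c "
from rig import *
print(hand_in())"
```

```text
the job is handed in; nothing more can be done
None
```

The job is handed in: all three blocks sit level and square across the cradle bars with the key standing locked in them, done in about 20 s; the highest contact force I read was about 17 N.

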